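# Tip the carton onto its base and push it home against the bench stop

## Task

The closed white card carton is standing on its end: push on its lid side to tip it over towards the aluminium stop rail on the left, so that it lies on its base with the lid on top, then push it along the bench until its leading end sits squarely against that rail, within the rail's length. Work only by pushing: do not pick the carton up, and leave the jars, bottles and other things round it where they stand.

Things in the scene. Friction and masses are not known exactly. Their poses are not given: they have to be found in the camera images.
- carton: Closed white card carton, lid fixed shut, about 0.2 kg, loose. Origin at the centre of its base (face opposite the lid); x (111 mm, -56 to +56) towards the lid hinge, y (136 mm, -68 to +68), z out through the lid (top at 65). At the start it stands on its -y end, 136 mm tall, y up, its lid side (z) looking roughly to world -y. Pushed low on its -y end when lying, it slides.
- carton_centre (a point): Centre of the carton (0, 0, 32.5 mm in its frame); axes as the carton's. Height 68 mm standing, 32 mm lying on its base. Pushed near the top of its lid side, the carton turns about its lower base edge, falls by itself past about 26 deg, and then lies z up, y pointing the way it was pushed, its +y end 40 to 340 mm short of the rail.
- carton_end (a point): Middle of the carton's +y end face (0, 68, 30 mm in its frame), the end that points up at the start and that must meet the rail. Axes as the carton's.
- rail: Straight aluminium stop rail with blue ends and small feet behind, fixed to the bench to the robot's left of the carton: 200 mm long (its x), 16 mm thick (its y), 35 mm tall. Origin at the centre of its underside; its y points away from the carton. Its place and yaw vary (by up to 0.3 rad).
- rail_face (a point): Point in the middle of the rail's length on the face that looks at the carton, 30 mm above the bench; axes as the rail's (x along the rail, y away from the carton).
- gel_jar: Bystander, loose: clear jar with white lid, 50 mm wide, 66 mm tall; origin at the centre of its underside. Not to be moved.
- dropper_0: Bystander, loose: amber dropper bottle with red teat, 27 mm wide, 91 mm tall; origin at the centre of its underside. Not to be moved.
- vial_blackcap: Bystander, loose: clear vial with black cap, 32 mm wide, 50 mm tall; origin at the centre of its underside. Not to be moved.
- beaker_small: Bystander, loose: small glass beaker, 74 mm wide, 85 mm tall; origin at the centre of its underside. Not to be moved.
- rollon_04: Bystander, loose: slim black bottle, 20 mm wide, 86 mm tall; origin at the centre of its underside. Not to be moved.
- lid_jar_0: Bystander, loose: small clear jar with white lid, 43 mm wide, 58 mm tall; origin at the centre of its underside. Not to be moved.
- weigh_boat_0: Bystander, loose: white square weighing boat, 67 mm wide, 16 mm tall; origin at the centre of its underside. Not to be moved.
There are look-alikes about, which are no part of the job. Of the things that look like the carton, the larger one is meant.

How it is judged:
By the outcome, as a careful person would: the job done as asked, in the order asked, and still so for the second after the job is handed in, with the robot touching nothing.
It also fails if it takes over 48 s, if anything falls off the work surface, if the arm or the gripper's body presses on something with over 40 N, if the wrist force passes 120 N, or if a joint passes its speed limit or range.

## Robot

A 6-joint arm with a two-finger parallel gripper is mounted at the origin on a cart in front of the work surface, level with it; the furniture and walls round the work are solid. World frame = base frame: x ahead of the robot, y to its left, z up, the work surface at z = 0. Lengths are in m, angles in rad, forces in N, time in s.
With the tool pointing down it reaches from about 0.35 to 0.85 m from the base axis. Payload 8.1 kg.
Tool frame: the origin (TCP) lies at the very end of the fingers, on their centre line; the grasp point (between the pads) lies 19 mm behind it; z points along the fingers, y is the line along which they close (so a half turn about z gives the same grasp; the last joint's range is limited). The gripper opens to 93 mm and grips with 3 to 60 N. Pads are 15 mm wide; open, the fingers measure 128 mm over their backs; the gripper's body (75 mm by 188 mm) begins 65 mm behind the grasp point.
Start: joints at [1.262, 0.13, 1.488, -0, 1.523, -0.085], TCP at [0.133, 0.585, 0.219] pointing down, gripper open.
Joint ranges: [-2.96, 2.96], [-0.89, 2.26], [0.02, 2.5], [-1.34, 4.48], [0, 2.73], [-2.66, 2.66]. Speed limits (rad/s): [2.39, 2.39, 2.79, 3.14, 3.14, 3.14].

## Interface

Orientations are given as a rotation vector (axis times angle).
In Python, from plant import read_state, eyes, workorder gives the robot as it stands. The module is installed in compiled form; this text tells all that it offers.
- The arm moves only by the tool play_rows, never from a script. Its argument "targets" is one flat list of numbers, 4 for each row, row after row: the shift along the tool's x, y, z in cm, then the turn about the tool's z in degrees. In form: [dx, dy, dz, roll, dx, dy, dz, roll, ...]. A call has 1 to 8 rows; each row is the pose to reach, as a shift and turn from the pose commanded when the call began, along the tool's axes at that moment; what a row does not reach only later rows make up. A row lasts 1/12 s, in which the tool goes at most 41.7 mm and 7.16 degrees, less where a joint would pass 70% of its speed; a pose out of reach is approached as far as the arm can. A call with a gripper value outside its range is refused whole. "grip" is the finger opening in cm, from 0 to 9.3, set as the call begins (left out, the last holds). The fingers move at their own pace and stop on an object; "grip_force" is the grip in N (left out, the last holds). Time passes only in rows, so rows that repeat a pose let the fingers close. It gives the time, the measured TCP pose, the force, the opening and the grip force at its end, in the units of the state.
- read_state(): the state, without advancing time (a new reading comes with each control period).
- eyes.read_camera(name): name is "scene" or "top"; returns a dict with "image" (400x640x3 uint8, red, green, blue), "vfov" (degrees; the focal length in pixels is half the picture's height over the tangent of half this angle, whatever the lens; pixels are square), "cx", "cy" (the principal point, pixels), "cam_to_world" (4x4, takes a point from camera to world coordinates). Camera axes: x right, y up, looking along -z (the intrinsics and any distortion apply to the point x, -y, -z); pixel columns grow to the right and rows downward; lengths in m; the calibration is good to about 2 mm. A picture is of the moment at which its call begins. There is no depth.
- workorder.close_job(): hands the job in; it is judged then, once.
The state is a dict: "t": time; "q": joint angles; "dq": joint speeds; "joint_torque": joint torques, N m; "tool_pos": TCP position; "orientation": TCP orientation; "force": force on the tool from outside, world axes, zero at the start; "wrist_torque": the same for the moment, N m; "opening": finger opening in m; "gripper_force": force on a finger pad.
Only numpy, scipy, OpenCV 4.12 (cv2) and the standard library are available. Lean on these libraries where they do the work, as an engineer would, in place of code of your own. Each camera call takes 0.05 s, during which the arm holds its last target. There are 200 camera calls.

## Working session

There is one attempt and no reset: what is moved stays moved. The work goes in short steps, Python scripts to look and compute and a tool call to move; the robot and the scene stay as the last step left them, time stands still between calls to the robot, and variables do not carry over. Pictures are saved under pics/ and viewed, at most 10 in all, crops included, and the job is handed in when it is done.

Besides the shell and the picture viewer there is one more tool, called after "Call:" as a command line: name --argument value ..., lists and objects as JSON in quotes. play_rows: Moves the arm, as the interface text tells. Its arguments: {"type":"object","properties":{"targets":{"type":"array"},"grip":{"type":"number"},"grip_force":{"type":"number"}},"required":["targets"]}

```bash
mkdir -p pics; cat > h.py <<'E'
import numpy as np, cv2
from plant import read_state, eyes, workorder
def cam(n):
    d=eyes.read_camera(n); d['f']=200/np.tan(np.radians(d['vfov'])/2); return d
def ray(d,uv,z):
    uv=np.atleast_2d(uv).astype(float); M=np.array(d['cam_to_world'])
    v=np.c_[(uv[:,0]-d['cx'])/d['f'],-(uv[:,1]-d['cy'])/d['f'],-np.ones(len(uv))]@M[:3,:3].T
    o=M[:3,3]; return o+v*((z-o[2])/v[:,2])[:,None]
def proj(d,P):
    M=np.array(d['cam_to_world']); p=(np.atleast_2d(P)-M[:3,3])@M[:3,:3]
    return np.c_[d['cx']-d['f']*p[:,0]/p[:,2], d['cy']+d['f']*p[:,1]/p[:,2]]
def save(d,n): cv2.imwrite('pics/'+n+'.png',cv2.cvtColor(d['image'],cv2.COLOR_RGB2BGR))
E
python3 - <<'E'
from h import *
for n in('scene','top'):
    d=cam(n); save(d,n+'0'); print(n,[ (k,np.round(d[k],3)) for k in d if k!='image'])
s=read_state(); print(s['t'],s['tool_pos'],s['orientation'])
E
```

```text
scene [('vfov', np.float64(43.596)), ('cx', np.float64(308.041)), ('cy', np.float64(198.053)), ('cam_to_world', array([[ 0.587,  0.539, -0.604, -0.429],
       [-0.809,  0.398, -0.432, -0.674],
       [ 0.008,  0.742,  0.67 ,  1.212],
       [ 0.   ,  0.   ,  0.   ,  1.   ]])), ('f', np.float64(500.086))]
top [('vfov', np.float64(42.773)), ('cx', np.float64(322.497)), ('cy', np.float64(197.101)), ('cam_to_world', array([[-0.363,  0.786, -0.5  , -0.354],
       [-0.932, -0.309,  0.19 ,  0.356],
       [-0.005,  0.535,  0.845,  1.669],
       [ 0.   ,  0.   ,  0.   ,  1.   ]])), ('f', np.float64(510.689))]
0.1 [0.13297657 0.58455331 0.2176961 ] [-3.50708923e-01 -3.12162192e+00  2.52343196e-03]
```

View pics/scene0.png

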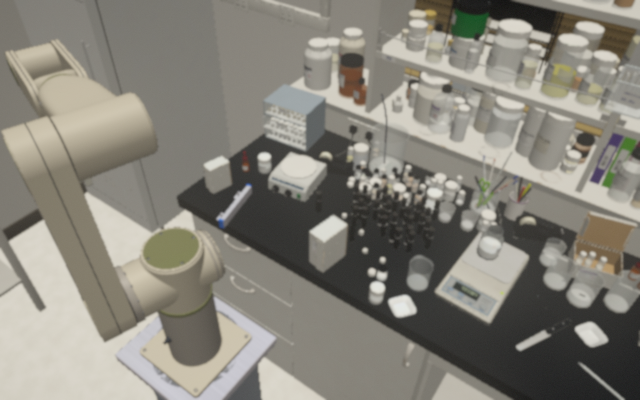

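View pics/top0.png

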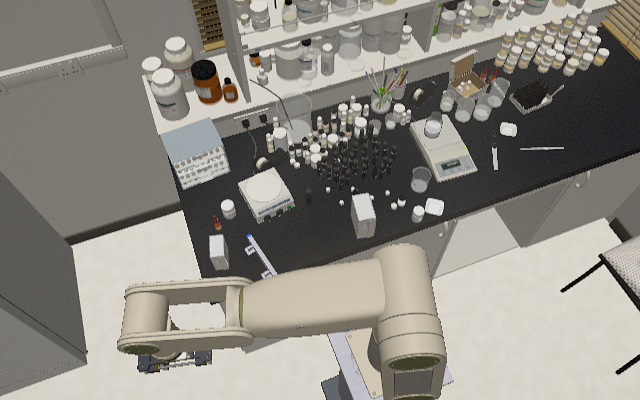

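The scene shows the carton standing at scene (328,243) / top (363,215), with the rail at scene (235,205) / top (260,257). The small look-alike is at scene (217,172). Next I'll zoom in for the corners.

```bash
python3 - <<'E'
import cv2
a=cv2.imread('pics/scene0.png')[180:310,190:450]; b=cv2.imread('pics/top0.png')[185:285,200:460]
cv2.imwrite('pics/zs.png',cv2.resize(a,None,fx=3,fy=3,interpolation=2)); cv2.imwrite('pics/zt.png',cv2.resize(b,None,fx=3,fy=3,interpolation=2))
E
```

```text
(no output)
```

View pics/zs.png

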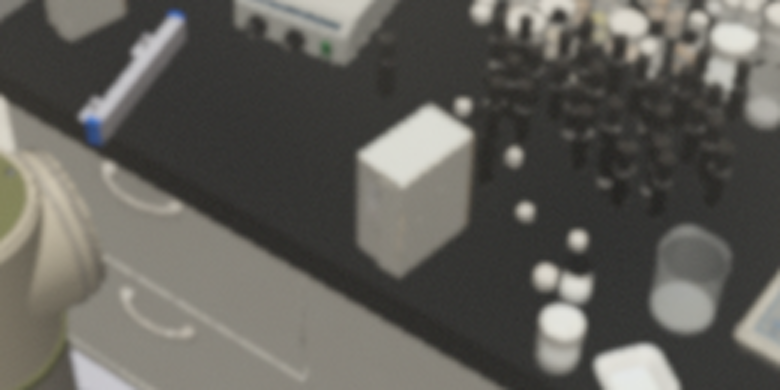

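View pics/zt.png

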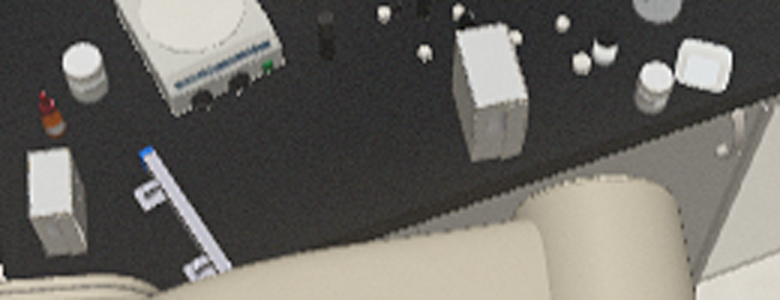

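Zoomed scene view (3x, offset 190,180): carton top corners are at (358,155), (403,186), (473,133) and (430,104), and the rail runs (92,122)–(178,14). Zoomed top view (3x, offset 200,185): the carton top is at (456,33), (508,25), (526,97) and (476,108). The rail's far blue end is at (147,152) and the near end is hidden.

```bash
python3 - <<'E'
from h import *
S=cam('scene'); T=cam('top')
zs=lambda p:np.array(p)/3+[190,180]-.33
zt=lambda p:np.array(p)/3+[200,185]-.33
for nm,d,f,pts in(('scene',S,zs,[(358,155),(403,186),(473,133),(430,104)]),('top',T,zt,[(456,33),(508,25),(526,97),(476,108)])):
    P=ray(d,f(pts),.136); print(nm,P.round(3).tolist(),'c',P.mean(0).round(3)); e=np.diff(np.r_[P,P[:1]],axis=0)
    print(np.linalg.norm(e,axis=1).round(3),np.degrees(np.arctan2(e[:,1],e[:,0])).round(1))
print('rail S top',ray(S,zs([(84,116),(98,124),(168,12),(184,16)]),.035).round(3).tolist())
print('rail S bottom',ray(S,zs([(98,143),(186,32)]),.0).round(3).tolist())
print('rail T',ray(T,zt([(140,152),(153,147),(230,265)]),.035).round(3).tolist())
# blue blobs
for nm,d in(('S',S),('T',T)):
    h=cv2.cvtColor(d['image'],cv2.COLOR_RGB2HSV); m=cv2.inRange(h,(100,110,60),(130,255,255))
    n,l,st,c=cv2.connectedComponentsWithStats(m)
    for i in range(1,n):
        if st[i,4]>8 and c[i][0]<330 and c[i][1]>150: print(nm,st[i],c[i].round(1),ray(d,c[i],.025).round(3))
by={'dropper':(T,zt([52,132]),0),'geljar?':(T,zt([84,52]),.066),'rollon':(T,zt([325,55]),0),'lidjar':(T,zt([655,75]),.058),'boat':(T,zt([705,68]),.016),'vial':(T,zt([605,60]),0),'small':(T,zt([[70,255],[86,248]]),0),'edge':(T,zt([[385,237],[600,165],[770,105]]),0),'bal':(T,zt([[180,113],[283,65]]),0)}
for k,(d,p,z) in by.items(): print(k,ray(d,p,z).round(3).tolist())
E
```

```text
scene [[0.422, -0.071, 0.136], [0.414, -0.131, 0.136], [0.516, -0.146, 0.136], [0.525, -0.088, 0.136]] c [ 0.469 -0.109  0.136]
[0.061 0.103 0.059 0.105] [-97.6  -8.7  81.  170.7]
top [[0.522, -0.089, 0.136], [0.51, -0.151, 0.136], [0.411, -0.13, 0.136], [0.419, -0.07, 0.136]] c [ 0.465 -0.11   0.136]
[0.063 0.1   0.06  0.104] [-101.1  167.9   82.7  -10.3]
rail S top [[0.369, 0.268, 0.035], [0.369, 0.246, 0.035], [0.56, 0.311, 0.035], [0.566, 0.291, 0.035]]
rail S bottom [[0.37, 0.253, 0.0], [0.574, 0.298, 0.0]]
rail T [[0.562, 0.303, 0.035], [0.563, 0.287, 0.035], [0.382, 0.249, 0.035]]
S [219 220   4   8  30] [220.5 223.5] [[0.363 0.251 0.025]]
T [246 234   5   8  16] [247.8 236.2] [[0.562 0.299 0.025]]
dropper [[0.649, 0.396, 0.0]]
geljar? [[0.704, 0.328, 0.066]]
rollon [[0.63, 0.041, 0.0]]
lidjar [[0.421, -0.314, 0.058]]
boat [[0.427, -0.395, 0.016]]
vial [[0.492, -0.289, 0.0]]
small [[0.479, 0.419, 0.0], [0.481, 0.399, 0.0]]
edge [[0.365, 0.063, 0.0], [0.359, -0.217, 0.0], [0.357, -0.453, 0.0]]
bal [[0.616, 0.24, 0.0], [0.635, 0.096, 0.0]]
```

```bash
cat >> h.py <<'E'
from scipy.spatial.transform import Rotation as R
def go(x,y,z,head):
    s=read_state(); r=R.from_rotvec(s['orientation']).as_matrix(); h=np.degrees(np.arctan2(r[1,1],r[0,1]))
    print('t',round(s['t'],2),'at',np.round(s['tool_pos'],4),'head',round(h,1),'F',np.round(s['force'],1),
     'move cm',(r.T@(np.array([x,y,z])-s['tool_pos'])*100).round(2),'roll',round(h-head,1))
E
python3 - <<'E'
from h import *
S=cam('scene'); T=cam('top')
go(.45,.25,.25,50); go(.456,-.177,.22,-9.5)
for z in(0.008,.05):
    print(z,'S',ray(S,np.array([(463,105),(514,155),(525,210),(578,240),(545,275)])/3+[190,180],z).round(3).tolist())
    print(z,'T',ray(T,np.array([(385,13),(425,52),(515,37),(562,22),(582,63),(458,12)])/3+[200,185],z).round(3).tolist())
E
```

```text
t 0.3 at [0.1331 0.5849 0.2183] head 77.2 F [-0.1 -0.5 -0.4] move cm [-38.33 -25.62  -3.16] roll 27.2
t 0.3 at [0.1331 0.5849 0.2183] head 77.2 F [-0.1 -0.5 -0.4] move cm [-48.39 -67.12  -0.13] roll 86.7
0.008 S [[0.659, -0.051, 0.008], [0.626, -0.141, 0.008], [0.562, -0.193, 0.008], [0.559, -0.26, 0.008], [0.498, -0.256, 0.008]]
0.008 T [[0.655, -0.053, 0.008], [0.581, -0.079, 0.008], [0.56, -0.195, 0.008], [0.559, -0.26, 0.008], [0.493, -0.258, 0.008], [0.622, -0.142, 0.008]]
0.05 S [[0.621, -0.073, 0.05], [0.589, -0.159, 0.05], [0.528, -0.21, 0.05], [0.525, -0.275, 0.05], [0.465, -0.271, 0.05]]
0.05 T [[0.629, -0.043, 0.05], [0.557, -0.068, 0.05], [0.537, -0.181, 0.05], [0.535, -0.245, 0.05], [0.472, -0.242, 0.05], [0.597, -0.129, 0.05]]
```

Call:
play_rows --targets '[-38,-26,-3,50,-38,-26,-3,50,-38,-26,-3,50,-38,-26,-3,50,-38,-26,-3,50,-38,-26,-3,50,-38,-26,-3,50,-38,-26,-3,50]' --grip 6

```text
t: 0.97
tool_pos: [0.3601, 0.3393, 0.2407]
orientation: [1.648, 2.674, 0.001]
force: [1.4, -0.3, -0.6]
opening: 0.0601
gripper_force: 0.0
```

```bash
python3 -c "
from h import *
go(.456,-.177,.24,-9.5)"
```

```text
t 0.97 at [0.3601 0.3393 0.2407] head 26.7 F [ 1.4 -0.3 -0.6] move cm [-5.043e+01 -1.464e+01  5.000e-02] roll 36.2
```

Call:
play_rows --targets '[-50,-14.6,0,36,-50,-14.6,0,36,-50,-14.6,0,36,-50,-14.6,0,36,-50,-14.6,0,36,-50,-14.6,0,36,-50,-14.6,0,36,-50,-14.6,0,36]'

```text
t: 1.63
tool_pos: [0.4221, 0.0117, 0.2406]
orientation: [2.385, 2.044, 0.001]
force: [0.8, -0.0, 0.3]
opening: 0.0602
gripper_force: 0.0
```

```bash
python3 -c "
from h import *
go(.456,-.177,.22,-9.5)"
```

```text
t 1.63 at [0.4221 0.0117 0.2406] head -8.8 F [ 0.8 -0.   0.3] move cm [-18.12   6.24   2.07] roll 0.7
```

Call:
play_rows --targets '[-18,6.2,0,1,-18,6.2,0,1,-18,6.2,0,1,-18,6.2,0,1,-18,6.2,0,1,-18,6.2,0,1,-18,6.2,0,1,-18,6.2,0,1]'

```text
t: 2.3
tool_pos: [0.4556, -0.1733, 0.2402]
orientation: [-2.403, -2.022, -0.0]
force: [1.1, 0.7, -0.4]
opening: 0.0601
gripper_force: 0.0
```

```bash
python3 -c "
from h import *
go(.456,-.177,.11,-9.5)"
```

```text
t 2.3 at [ 0.4556 -0.1733  0.2402] head -9.8 F [ 1.1  0.7 -0.4] move cm [-0.37  0.11 13.02] roll -0.3
```

Call:
play_rows --targets '[-1,0,3,0,-1,0,6,0,-1,0,9,0,-1,0,12,0,-0.5,0,12.8,0,0.5,0,12.8,0,1,0,12.8,0,1,0,12.8,0]'

```text
t: 2.97
tool_pos: [0.4592, -0.1626, 0.1147]
orientation: [2.399, 2.024, 0.003]
force: [0.6, -1.0, 0.5]
opening: 0.0603
gripper_force: 0.0
```

Call:
play_rows --targets '[0.5,0,0,0,1,0,0,0,1.5,0,0,0,2,0,0,0,2.5,0,0,0,3,0,0,0,3.5,0,0,0,4,0,0,0]'

```text
t: 3.63
tool_pos: [0.4644, -0.124, 0.1123]
orientation: [-2.403, -2.023, 0.0]
force: [0.1, -0.8, 1.3]
opening: 0.0598
gripper_force: 0.4
```

```bash
python3 - <<'E'
from h import *
d=cam('scene'); T=cam('top')
cv2.imwrite('pics/p1.png',cv2.cvtColor(np.hstack([cv2.resize(d['image'][140:320,230:430],None,fx=2,fy=2),cv2.resize(T['image'][140:320,220:420],None,fx=2,fy=2)]),cv2.COLOR_RGB2BGR))
go(.46,-.1,.11,-9.5)
E
```

```text
t 3.73 at [ 0.4643 -0.1236  0.1121] head -9.8 F [-0.4 -1.   0.1] move cm [ 2.25 -0.83  0.21] roll -0.3
```

View pics/p1.png

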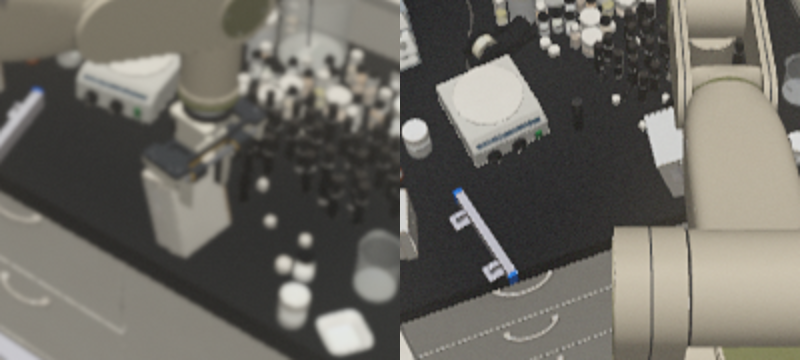

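The carton is tilting: its top has moved left at (180,180) in the left half. The rail is clear in both views. I'll keep pushing.

Call:
play_rows --targets '[0.6,0,0,0,1.2,0,0,0,1.8,0,0,0,2.4,0,0,0,3,0,0,0,3.6,0,0,0,4.2,0,0,0,4.8,0,0,0]'

```text
t: 4.4
tool_pos: [0.4726, -0.0765, 0.1123]
orientation: [-2.403, -2.023, 0.0]
force: [-0.3, -0.6, 0.4]
opening: 0.0598
gripper_force: 0.0
```

Call:
play_rows --targets '[0.6,0,0,0,1.0,0,0,0,1.0,0,0,0,1,0,0,0,1,0,0,0,1,0,0,0]'

```text
t: 4.9
tool_pos: [0.4742, -0.0675, 0.1123]
orientation: [2.404, 2.023, -0.0]
force: [-0.1, -1.1, -0.7]
opening: 0.0599
gripper_force: 0.0
```

```bash
python3 - <<'E'
from h import *
d=cam('scene'); T=cam('top')
cv2.imwrite('pics/p2.png',cv2.cvtColor(np.hstack([cv2.resize(d['image'][140:320,230:430],None,fx=2,fy=2),cv2.resize(T['image'][140:320,220:420],None,fx=2,fy=2)]),cv2.COLOR_RGB2BGR))
print('rail top',ray(T,[(249.5,235.5),(276.5,277)],.03).round(3).tolist())
go(.455,-.17,.2,-9.5)
E
```

```text
rail top [[0.56, 0.293, 0.03], [0.37, 0.253, 0.03]]
t 5.0 at [ 0.4742 -0.0675  0.1123] head -9.8 F [-0.2 -0.  -0.1] move cm [-10.42  -0.14  -8.77] roll -0.3
```

View pics/p2.png

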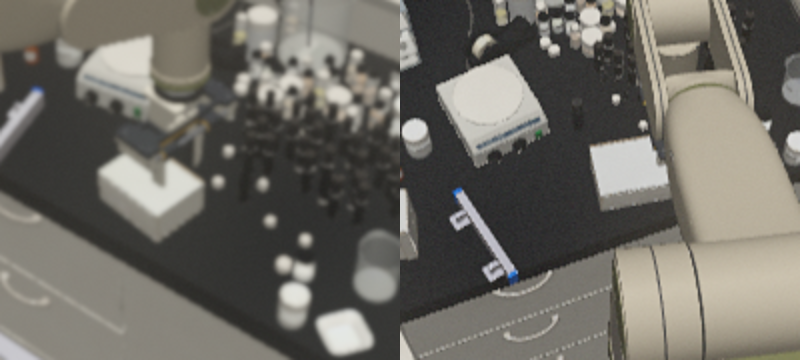

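It has toppled and lies lid up. Left-half top corners are at (98,181), (156,213) and (203,186). In the right half, the +y end's upper corners are at (590,147) and (600,187).

```bash
python3 - <<'E'
from h import *
d=cam('scene'); T=cam('top')
P=ray(d,np.array([(98,181),(156,213),(203,186)])/2+[230,140],.065); print(P.round(3).tolist())
Q=ray(T,(np.array([(590,147),(600,187),(655,137)])-[400,0])/2+[220,140],.065); print(Q.round(3).tolist())
e=np.diff(P,axis=0);print(np.linalg.norm(e,axis=1),np.degrees(np.arctan2(e[:,1],e[:,0])),'c',(P[0]+P[2])/2)
e=np.diff(Q,axis=0);print(np.linalg.norm(e,axis=1),np.degrees(np.arctan2(e[:,1],e[:,0])))
E
```

```text
[[0.424, 0.048, 0.065], [0.423, -0.067, 0.065], [0.514, -0.093, 0.065]]
[[0.54, 0.045, 0.065], [0.457, 0.058, 0.065], [0.517, -0.073, 0.065]]
[0.11486362 0.09473752] [-90.38272117 -16.02701077] c [ 0.46920424 -0.02228005  0.065     ]
[0.08465381 0.14434617] [171.31544772 -65.42533111]
```

Call:
play_rows --targets '[-2,0,0,0,-5,0,0,0,-7,0,0,0,-7,0,0,0,-7,0,0,0]'

```text
t: 5.52
tool_pos: [0.4621, -0.137, 0.1123]
orientation: [-2.406, -2.02, -0.0]
force: [-0.9, 0.0, -0.4]
opening: 0.0597
gripper_force: 0.0
```

```bash
cat >> h.py <<'E'
def carton(show=None):
    for n in('scene','top'):
        d=cam(n); im=d['image']
        if show: save(d,show+n)
        h=cv2.cvtColor(im,cv2.COLOR_RGB2HSV); m=cv2.inRange(h,(0,0,185),(180,50,255))
        m=cv2.morphologyEx(m,cv2.MORPH_OPEN,np.ones((3,3)))
        k,l,st,c=cv2.connectedComponentsWithStats(m)
        for i in range(1,k):
            if st[i,4]<350: continue
            p=ray(d,c[i],.065)[0]
            if not(.38<p[0]<.58 and -.12<p[1]<.26): continue
            cs,_=cv2.findContours((l==i).astype(np.uint8),cv2.RETR_EXTERNAL,cv2.CHAIN_APPROX_NONE)
            W=ray(d,cs[0][:,0,:],.065)[:,:2].astype(np.float32)
            (cx,cy),(a,b),_=cv2.minAreaRect(W); B=cv2.boxPoints(cv2.minAreaRect(W))
            e=np.diff(np.r_[B,B[:1]],axis=0); ang=np.degrees(np.arctan2(e[:,1],e[:,0]))
            print(n,st[i],'c',round(cx,3),round(cy,3),'size',round(a,3),round(b,3),'y-heading',[round(float(x),1) for x in ang if 45<x<135],B.round(3).tolist())
E
python3 - <<'E'
from h import *
carton('q'); go(.458,-.125,.018,-9.5)
E
```

```text
scene [281 212  39  35 665] c 0.48 -0.013 size 0.134 0.102 y-heading [79.9] [[0.4180000126361847, -0.07000000029802322], [0.5189999938011169, -0.08799999952316284], [0.5419999957084656, 0.04500000178813934], [0.44200000166893005, 0.06300000101327896]]
top [316 208  41  29 887] c 0.481 -0.011 size 0.134 0.102 y-heading [79.2] [[0.4180000126361847, -0.06700000166893005], [0.5189999938011169, -0.0860000029206276], [0.5440000295639038, 0.04500000178813934], [0.4429999887943268, 0.06400000303983688]]
t 5.62 at [ 0.4623 -0.1358  0.1122] head -9.8 F [-0.2 -0.3  0.1] move cm [ 0.99 -0.61  9.42] roll -0.3
```

Both views agree: centre (0.480, -0.012), y-heading about 80°. I'll lower the tool behind its -y end.

Call:
play_rows --targets '[1,-0.5,3,0,1,-0.5,6,0,1,-0.5,8.5,0,1,-0.5,9.2,0,1.5,-0.5,9.4,0,2,-0.5,9.4,0,2,-0.5,9.4,0]'

```text
t: 6.2
tool_pos: [0.4622, -0.1149, 0.0199]
orientation: [2.401, 2.023, 0.002]
force: [0.1, -0.9, 0.7]
opening: 0.0602
gripper_force: 0.0
```

```bash
python3 - <<'E'
from h import *
go(.466,-.086,.018,-10)
go(.466+.08*.18,-.086+.08*.984,.018,-10)
E
```

```text
t 6.2 at [ 0.4622 -0.1149  0.0199] head -9.8 F [ 0.1 -0.9  0.7] move cm [ 2.92 -0.12  0.19] roll 0.2
t 6.2 at [ 0.4622 -0.1149  0.0199] head -9.8 F [ 0.1 -0.9  0.7] move cm [10.92 -0.04  0.19] roll 0.2
```

Call:
play_rows --targets '[1,0,0,0,2,0,0,0,2.7,0,0,0,3.4,0,0,0,4.1,0,0,0,4.8,0,0,0,5.5,0,0,0,6.2,0,0,0]'

```text
t: 6.87
tool_pos: [0.4715, -0.054, 0.0183]
orientation: [2.403, 2.023, -0.0]
force: [-0.4, -2.2, 1.0]
opening: 0.0602
gripper_force: 0.8
```

Call:
play_rows --targets '[0.7,0,0,0,1.4,0,0,0,2.1,0,0,0,2.8,0,0,0,3.5,0,0,0,4.2,0,0,0,4.7,0,0,0,4.7,0,0,0]'

```text
t: 7.53
tool_pos: [0.4794, -0.0072, 0.0182]
orientation: [-2.402, -2.024, -0.0]
force: [0.4, -0.7, 0.7]
opening: 0.0603
gripper_force: 0.0
```

```bash
python3 - <<'E'
from h import *
carton('r')
go(.5,.126,.018,12)
E
```

```text
top [294 213  36  29 788] c 0.495 0.076 size 0.119 0.101 y-heading [79.6] [[0.4339999854564667, 0.026000000536441803], [0.5339999794960022, 0.00800000037997961], [0.5559999942779541, 0.125], [0.4560000002384186, 0.14300000667572021]]
t 7.63 at [ 0.4792 -0.008   0.0182] head -9.8 F [-0.8  0.2  0.4] move cm [13.56 -0.23  0.02] roll -21.8
```

```bash
python3 - <<'E'
from h import *
s=read_state(); r=R.from_rotvec(s['orientation']).as_matrix(); p=s['tool_pos']
h0=80.2; dh=22.; L=.124; N=16; C=p[:2]+.0773*np.array([np.cos(np.radians(h0)),np.sin(np.radians(h0))]); print(C)
for i in range(1,N+1):
    h=np.radians(h0+dh*(i-.5)/N); C=C+L/N*np.array([np.cos(h),np.sin(h)])
    h=np.radians(h0+dh*i/N); t=C-.0773*np.array([np.cos(h),np.sin(h)])
    print(i,(r.T@np.r_[t-p[:2],0]*100).round(1)[:2],round(-dh*i/N,1),t.round(3),C.round(3))
E
```

```text
[0.4923861  0.06820309]
1 [0.8 0.2] -1.4 [ 0.482 -0.001] [0.494 0.076]
2 [1.6 0.3] -2.8 [0.485 0.007] [0.495 0.084]
3 [2.3 0.5] -4.1 [0.488 0.014] [0.496 0.091]
4 [3.1 0.6] -5.5 [0.49  0.022] [0.496 0.099]
5 [3.9 0.7] -6.9 [0.493 0.029] [0.497 0.107]
6 [4.7 0.8] -8.2 [0.495 0.037] [0.497 0.114]
7 [5.5 0.8] -9.6 [0.497 0.045] [0.497 0.122]
8 [6.3 0.9] -11.0 [0.499 0.053] [0.497 0.13 ]
9 [7.1 0.9] -12.4 [0.5  0.06] [0.497 0.138]
10 [7.9 0.9] -13.8 [0.502 0.068] [0.496 0.145]
11 [8.7 0.9] -15.1 [0.503 0.076] [0.496 0.153]
12 [9.5 0.9] -16.5 [0.504 0.084] [0.495 0.161]
13 [10.3  0.8] -17.9 [0.505 0.092] [0.494 0.169]
14 [11.1  0.7] -19.2 [0.505 0.1  ] [0.493 0.176]
15 [11.9  0.7] -20.6 [0.506 0.108] [0.491 0.184]
16 [12.7  0.5] -22.0 [0.506 0.116] [0.49  0.191]
```

Call:
play_rows --targets '[0.8,0.2,0,-1.4,1.6,0.3,0,-2.8,2.3,0.5,0,-4.1,3.1,0.6,0,-5.5,3.9,0.7,0,-6.9,4.7,0.8,0,-8.2,5.5,0.8,0,-9.6,6.3,0.9,0,-11]'

```text
t: 8.3
tool_pos: [0.4991, 0.0531, 0.0183]
orientation: [-2.195, -2.247, 0.0]
force: [-0.1, -1.4, -0.4]
opening: 0.06
gripper_force: 0.5
```

```bash
python3 - <<'E'
from h import *
s=read_state(); r=R.from_rotvec(s['orientation']).as_matrix(); p=s['tool_pos']
carton('u'); go(.506,.116,.018,12.2)
for t in [(.5,.06),(.502,.068),(.503,.076),(.504,.084),(.505,.092),(.505,.1),(.506,.108),(.506,.116)]: print((r.T@np.r_[np.array(t)-p[:2],0]*100).round(1)[:2])
E
```

```text
top [276 215  38  33 813] c 0.498 0.136 size 0.102 0.124 y-heading [91.9] [[0.4449999928474426, 0.19699999690055847], [0.4490000009536743, 0.0729999989271164], [0.5509999990463257, 0.07599999755620956], [0.546999990940094, 0.20000000298023224]]
t 8.4 at [0.4993 0.0536 0.0184] head 1.3 F [-0.1  0.  -0.6] move cm [6.23 0.82 0.04] roll -10.9
[0.7 0.1]
[1.5 0.3]
[2.3 0.4]
[3.1 0.6]
[3.9 0.7]
[4.7 0.7]
[5.5 0.8]
[6.3 0.8]
```

Call:
play_rows --targets '[0.7,0.1,0,-1.4,1.5,0.3,0,-2.8,2.3,0.4,0,-4.1,3.1,0.6,0,-5.5,3.9,0.7,0,-6.9,4.6,0.7,0,-8.2,5.2,0.8,0,-9.6,5.7,0.8,0,-11]'

```text
t: 9.07
tool_pos: [0.506, 0.1102, 0.0184]
orientation: [1.97, 2.447, 0.0]
force: [0.6, -1.4, 1.1]
opening: 0.0601
gripper_force: 0.6
```

```bash
python3 - <<'E'
from h import *
carton('v'); go(.505,.12,.018,12.2)
d=cv2.imread('pics/vtop.png')[190:290,220:340]; cv2.imwrite('pics/vz.png',cv2.resize(d,None,fx=5,fy=5,interpolation=2))
E
```

```text
scene [234 186  33  27 498] c 0.486 0.223 size 0.111 0.099 y-heading [103.1] [[0.42100000381469727, 0.2590000033378601], [0.4429999887943268, 0.16200000047683716], [0.5509999990463257, 0.18700000643730164], [0.527999997138977, 0.2840000092983246]]
top [261 221  41  36 867] c 0.488 0.19 size 0.104 0.127 y-heading [102.6] [[0.42399999499320984, 0.2409999966621399], [0.4519999921321869, 0.11699999868869781], [0.5529999732971191, 0.13899999856948853], [0.5249999761581421, 0.2630000114440918]]
t 9.17 at [0.5057 0.1103 0.0183] head 12.3 F [-0.1  0.  -0.3] move cm [0.97 0.14 0.03] roll 0.1
```

View pics/vz.png

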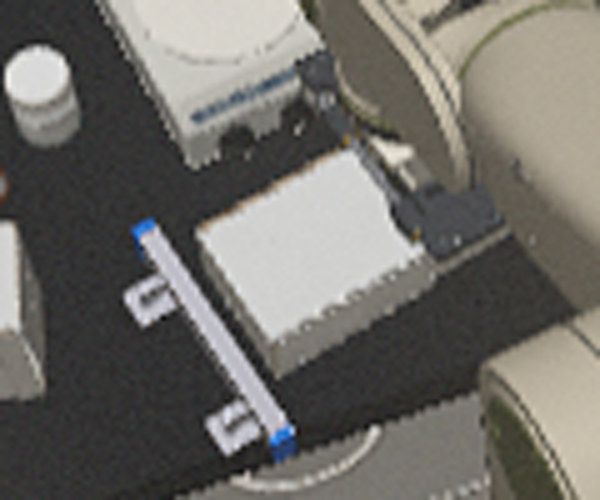

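The carton is square to the rail about 16 mm short, and central within its length.

Call:
play_rows --targets '[0.4,0,0,0,0.8,0,0,0,1.1,0,0,0,1.3,0,0,0,1.4,0,0,0,1.5,0,0,0,1.6,0,0,0,1.6,0,0,0]'

```text
t: 9.83
tool_pos: [0.5024, 0.1251, 0.0183]
orientation: [-1.973, -2.444, -0.0]
force: [-0.9, 0.3, 0.1]
opening: 0.0599
gripper_force: 0.0
```

Call:
play_rows --targets '[0.1,0,0,0,0.2,0,0,0,0.3,0,0,0,0.3,0,0,0]'

```text
t: 10.17
tool_pos: [0.5026, 0.1265, 0.0187]
orientation: [1.971, 2.443, -0.002]
force: [2.0, -8.8, 2.0]
opening: 0.0601
gripper_force: 4.7
```

```bash
python3 -c "
from h import *
carton('w'); go(.505,.12,.018,12.2)"
```

```text
scene [232 187  30  24 410] c 0.481 0.234 size 0.107 0.079 y-heading [105.5] [[0.4189999997615814, 0.25699999928474426], [0.4399999976158142, 0.1809999942779541], [0.5429999828338623, 0.20999999344348907], [0.5220000147819519, 0.28600001335144043]]
top [257 223  40  36 855] c 0.487 0.206 size 0.101 0.126 y-heading [102.5] [[0.42399999499320984, 0.25699999928474426], [0.45100000500679016, 0.1340000033378601], [0.550000011920929, 0.15600000321865082], [0.5220000147819519, 0.27900001406669617]]
t 10.27 at [0.5026 0.1265 0.0188] head 12.2 F [ 2.  -8.9  1.6] move cm [-0.68  0.09  0.08] roll -0.0
```

In contact at about 9 N. I'll finish with one push from closed fingers at mid-width so the end seats itself flat.

Call:
play_rows --targets '[-1,0,0,0,-2,0,0,0,-2,0,0,0,-2,0,0,0,-2,0,0,0,-2,0,0,0,-2,0,0,0,-2,0,0,0]' --grip 0

```text
t: 10.93
tool_pos: [0.506, 0.1087, 0.0183]
orientation: [-1.973, -2.445, -0.0]
force: [0.1, 0.3, -0.3]
opening: 0.0114
gripper_force: 0.0
```

Call:
play_rows --targets '[0.5,0,0,0,1.0,0,0,0,1.4,0,0,0,1.7,0,0,0,1.8,0,0,0,1.9,0,0,0,2.0,0,0,0,2.0,0,0,0]'

```text
t: 11.6
tool_pos: [0.5024, 0.1265, 0.0186]
orientation: [1.972, 2.443, -0.002]
force: [1.2, -9.6, 1.3]
opening: 0.0001
gripper_force: 4.5
```

Call:
play_rows --targets '[0.1,0,0,0,0.2,0,0,0,0.2,0,0,0]'

```text
t: 11.85
tool_pos: [0.5024, 0.1266, 0.0188]
orientation: [1.971, 2.441, -0.005]
force: [1.6, -18.9, 2.6]
opening: 0.0005
gripper_force: 9.4
```

Seated: the force rises with no further motion. I'll retreat and check.

Call:
play_rows --targets '[-0.3,0,0,0,-1,0,0,0,-2,0,0,0,-4,0,0,0,-5,0,-3,0,-6,0,-8,0,-7,0,-12,0,-8,0,-15,0]'

```text
t: 12.52
tool_pos: [0.5178, 0.0511, 0.17]
orientation: [-1.972, -2.444, 0.0]
force: [0.9, 0.0, 0.1]
opening: 0.0009
gripper_force: 0.0
```

Call:
play_rows --targets '[-2,0,-1,0,-4,0,-2,0,-7,0,-2,0,-7,0,-2,0,-7,0,-2,0,-7,0,-2,0]'

```text
t: 13.02
tool_pos: [0.5327, -0.0167, 0.1878]
orientation: [-1.974, -2.443, 0.0]
force: [-0.1, -0.6, -0.4]
opening: 0.0009
gripper_force: 0.0
```

```bash
python3 - <<'E'
from h import *
carton('x'); go(.505,.12,.018,12.2)
a=cv2.imread('pics/xtop.png')[180:290,200:400]; cv2.imwrite('pics/xz.png',cv2.resize(a,None,fx=4,fy=4,interpolation=2))
E
```

```text
scene [232 187  47  29 827] c 0.487 0.203 size 0.105 0.14 y-heading [101.4] [[0.421999990940094, 0.26100000739097595], [0.4490000009536743, 0.12399999797344208], [0.5519999861717224, 0.14399999380111694], [0.5239999890327454, 0.28200000524520874]]
top [257 222  44  37 932] c 0.488 0.203 size 0.101 0.133 y-heading [102.2] [[0.42399999499320984, 0.25699999928474426], [0.4519999921321869, 0.12700000405311584], [0.5509999990463257, 0.14900000393390656], [0.5230000019073486, 0.27900001406669617]]
t 13.12 at [ 0.5326 -0.016   0.1877] head 12.2 F [ 0.6 -0.5 -0.4] move cm [13.87  0.2  16.98] roll 0.0
```

View pics/xz.png

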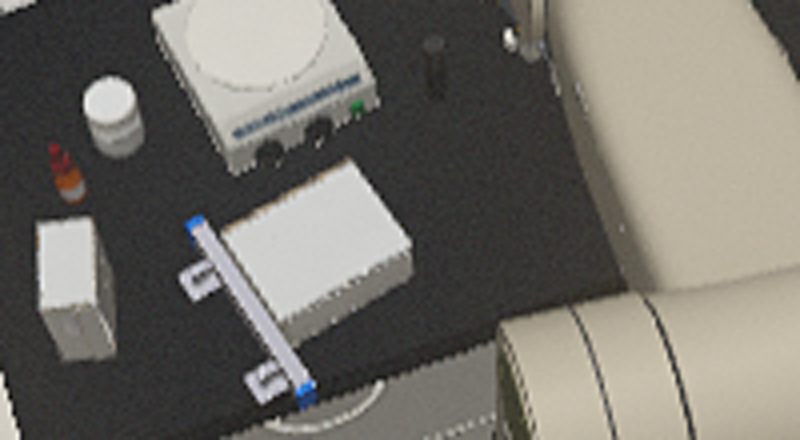

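The carton lies lid up with its end flush on the rail and within its length, and nothing near it has moved. The arm is clear, so I'm handing in.

```bash
python3 -c "
from plant import workorder
print(workorder.close_job())"
```

```text
the job is handed in; nothing more can be done
None
```

The carton was tipped onto its base and pushed squarely against the rail, about 9 mm off its centre and within its length; I handed the job in at about 13 s, with the arm clear and nothing else seen to move.

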